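Set a telescopic leg to its mark and close the cam lever

TASK

On the setting cradle, slide the spring-loaded outer leg along its tube until the scored dark ring around it is under the needle point, the cam lever still open, and pause there; then, keeping the ring under the needle, squeeze the cam lever fully shut towards the upright lug beside it. The cam does not lock until its pin is fitted later, so finish while still holding: the lever pinched shut against the lug, the ring under the needle, nothing let go. Leave the other things on the bench where they are.

Things in the scene. Friction and masses are not known exactly. Their poses are not given: they have to be found in the camera images.
- cradle: The setting cradle, fixed to the bench: dark steel base plate 180 x 500 x 12 mm (x, y, z) with a grey end block (top 90 mm above the bench) at each end and a fixed steel inner tube along its y axis, tube axis 60 mm above the bench over the plate's middle line. Origin: middle of the plate's underside. Its +y axis is the direction in which the leg is pushed out against its spring; its yaw gives the direction of the leg. Cradle, leg, lug and lever stay aligned with it.
- leg (a joint): How far the outer leg has slid along the cradle's +y, m: 0 at its rest stop (where it starts), at most 0.115. An internal spring pulls it back to 0 with about 5 N (5 to 6 N over the travel), so it runs back if it is let go, also with the lever shut. The leg is an aluminium sleeve 32 mm thick, 200 mm long, ending at +y in a black collar 46 mm wide, 66 mm long, whose flat top is 82 mm above the bench.
- mark (a point): Point on top of the sleeve in the middle of the 4 mm wide dark ring scored around it, 76 mm above the bench. It rides with the leg, 160 mm on the -y side (cradle frame) of the lug's middle. At the start it is 35 to 90 mm on the -y side of the needle.
- needle_tip (a point): Point of the fixed steel needle that hangs from a small stand on the cradle plate, 3 mm above the top of the sleeve, over its middle line. The stand is on the cradle's -x side, its arm reaches to 109 mm above the bench. The needle's place along the leg differs each time.
- lug (a point): Centre of the upright black lug fixed on the leg's collar: 30 x 10 x 58 mm (x, y, z in the cradle's directions), from 80 to 138 mm above the bench. This point is 109 mm above the bench. Its -y face is the one to push against the leg's spring. It rides with the leg.
- cam_lever (a joint): Angle of the cam lever, rad: 0 = fully shut (upright, parallel to the lug, 4 mm gap to the lug's +y face, hard stop), 0.56 = wide open (leaning away from the lug, to the cradle's +y). Starts at 0.42 to 0.55. It stays where it is left; friction 0.11 N m, about 2 to 3 N at its top. Its hinge rides on the collar 13.5 mm to the +y side of the lug's middle, 84 mm above the bench, and lies along the cradle's x.
- lever_paddle (a point): Centre of the aluminium paddle of the cam lever: 22 mm wide, 9 mm thick, 48 mm long, from 6 to 54 mm from the hinge. This point is 30 mm from the hinge. Shut, lug and paddle together measure 23 mm from the lug's -y face to the paddle's +y face, top 138 mm above the bench; open, at most 53 mm. Squeeze both from above with the fingers straddling them, fingertips about 10 to 20 mm above the collar's top.
- rubber_foot: Bystander, to be left alone: a black rubber foot, 38 mm wide and 26 mm tall, standing on the cradle plate. Origin at the middle of its underside.
- spare_collar: Bystander, to be left alone: a black ring, 44 mm wide and 20 mm tall, lying on the cradle plate. Origin at the middle of its underside.
- tape_roll: Bystander, to be left alone: a roll of tape, 100 mm wide, 45 mm tall. Origin at the middle of its underside.
- wrench: Bystander, to be left alone: a 160 mm steel wrench lying flat; its origin lies under about its middle.
- jar: Bystander, to be left alone: a jar 64 mm wide, 85 mm tall. Origin at the middle of its underside.
- carton: Bystander, to be left alone: a closed cardboard carton 130 x 100 x 70 mm. Origin at the middle of its underside.
- spare_tube: Bystander, to be left alone: an aluminium tube 200 mm long, 32 mm thick, lying on the bench. Origin at the middle of its underside.

How it is judged:
By the outcome, as a careful person would: the job done as asked, in the order asked, and still so for the second after the job is handed in, while the arm keeps its last pose, push and grip.
It also fails if it takes over 48 s, if anything falls off the work surface, if the arm or the gripper's body presses on something with over 40 N, if the wrist force passes 120 N, or if a joint passes its speed limit or range.

ROBOT

A 6-joint arm with a two-finger parallel gripper is mounted at the origin on the work surface. World frame = base frame: x ahead of the robot, y to its left, z up, the work surface at z = 0. Lengths are in m, angles in degrees, forces in N, time in s.
With the tool pointing down it reaches from about 0.375 to 0.9 m from the base axis. Payload 3.1 kg.
Tool frame: the origin (TCP) lies at the very end of the fingers, on their centre line; the grasp point (between the pads) lies 19 mm behind it; z points along the fingers, y is the direction in which the jaws open and shut (so a half turn about z gives the same grasp; the last joint's range is limited). The gripper opens to 87 mm and grips with 3 to 60 N. Pads are 19 mm wide; open, the fingers measure 117 mm over their backs; the gripper's body (75 mm by 190 mm) begins 51 mm behind the grasp point.
Start: joints at [65.919, 30.224, 82.088, -0, 67.689, -10.227], TCP at [0.15, 0.607, 0.223] pointing down, gripper open.
Joint ranges: [-176.69, 176.69], [-43.24, 126.21], [12.49, 139.97], [-82, 262], [0, 151.66], [-163.58, 163.58]. Speed limits (degrees/s): [159.86, 159.86, 180, 180, 180, 180].

INTERFACE

Orientations are given as a 3x3 rotation matrix whose columns are the frame's x, y, z axes.
In Python, from rig import read_state, capture, hand_in gives the robot as it stands. The module is installed in compiled form; this text tells all that it offers.
- The arm moves only by the tool send_rows, never from a script. Its argument "moves" is one flat list of numbers, 7 for each row, row after row: the turn, a rotation vector about the world's x, y, z in degrees, then the shift along the world's x, y, z in cm, then the gripper's target within -1 to 1 (fully open at 1, half-way at 0, shut at -1). In form: [rx, ry, rz, tx, ty, tz, hand, rx, ry, rz, tx, ty, tz, hand, ...]. A call has 1 to 20 rows; each row shifts and turns the commanded pose from where the row before left it; what a row does not reach is not made up. A row lasts 1/10 s, in which the tool goes at most 50 mm and 8.59 degrees, less where a joint would pass 70% of its speed; a pose out of reach is approached as far as the arm can. A call with a gripper value outside its range is refused whole. The fingers move at their own pace and stop on an object; the grip force is fixed at half the most. Time passes only in rows, so rows that do not move let the fingers close. It gives the time, the measured TCP pose, the force and the opening at its end, in the units of the state.
- read_state(): the state, without advancing time (a new reading comes with each control period).
- capture(name): name is "scene" or "top" or "wrist"; returns a dict with "pixels" (420x560x3 uint8, red, green, blue), "vertical_fov" (degrees; the focal length in pixels is half the picture's height over the tangent of half this angle, whatever the lens; pixels are square), "cx", "cy" (the principal point, pixels), "dist" ([k1, k2, p1, p2, k3] as OpenCV has them; the pictures are not rectified), "rvec" (rotation vector, rad) and "tvec" (3), from world to camera coordinates, as OpenCV has them. Camera axes: x right, y down, z forward; pixel columns grow to the right and rows downward; lengths in m; the calibration is good to about 2 mm. A picture is of the moment at which its call begins. There is no depth.
- hand_in(): hands the job in, once; it reports no verdict.
The state is a dict: "time_s": time; "joint_positions": joint angles; "qvel": joint speeds; "tau": joint torques, N m; "position": TCP position; "tcp_rot": TCP orientation; "force": force on the tool from outside, world axes, zero at the start; "moment": the same for the moment, N m; "opening": opening from 0.0 (shut) to 1.0 (fully open).
Only numpy, scipy, OpenCV 4.12 (cv2) and the standard library are available. Lean on these libraries where they do the work, as an engineer would, in place of code of your own. Each camera call takes 0.05 s, during which the arm holds its last target.

## Working session

There is one attempt and no reset: what is moved stays moved. The work goes in short steps, Python scripts to look and compute and a tool call to move; the robot and the scene stay as the last step left them, time stands still between calls to the robot, and variables do not carry over. Pictures are saved under pics/ and viewed, and the job is handed in when it is done.

Besides the shell and the picture viewer there is one more tool, called after "Request:" as name(argument=value, ...), one argument or row to a line, values as JSON. send_rows: Moves the arm, as the interface text tells. Its arguments: {"type":"object","properties":{"moves":{"type":"array","items":{"type":"number"}}},"required":["moves"]}

```bash
mkdir -p pics; cat > h.py <<'E'
import numpy as np,cv2
from rig import read_state,capture,hand_in
def cam(name,fn=None):
    c=capture(name)
    f=210/np.tan(np.radians(c["vertical_fov"])/2)
    K=np.array([[f,0,c["cx"]],[0,f,c["cy"]],[0,0,1.]])
    c["K"]=K;c["d"]=np.array(c["dist"],float);c["R"]=cv2.Rodrigues(np.array(c["rvec"],float))[0];c["t"]=np.array(c["tvec"],float).ravel()
    if fn: cv2.imwrite("pics/"+fn,c["pixels"][:,:,::-1])
    return c
def ray(c,uv):
    p=cv2.undistortPoints(np.array([[uv]],float),c["K"],c["d"]).ravel()
    return -c["R"].T@c["t"], c["R"].T@np.array([p[0],p[1],1.])
def onz(c,uv,z):
    o,d=ray(c,uv); return o+d*(z-o[2])/d[2]
def proj(c,P):
    return cv2.projectPoints(np.array(P,float).reshape(-1,1,3),np.array(c["rvec"],float),c["t"],c["K"],c["d"])[0].reshape(-1,2)
E
python3 - <<'E'
from h import *
import pickle
s=read_state();print(s["time_s"],s["position"],s["tcp_rot"],s["opening"])
C={}
for n in("scene","top","wrist"):
    C[n]=cam(n,n+"0.png");print(n,-C[n]["R"].T@C[n]["t"])
pickle.dump(C,open("c0.pkl","wb"))
E
```

```text
0.0 [0.14931493 0.60614421 0.22157166] [[-9.70919517e-01  2.39404500e-01 -8.81523875e-04]
 [ 2.39405810e-01  9.70917618e-01 -1.95901046e-03]
 [ 3.86891142e-04 -2.11308342e-03 -9.99997693e-01]] 1.0043884092924034
scene [0.94838438 0.59683259 1.09004118]
top [0.38347606 0.01207883 1.29738049]
wrist [0.07230586 0.62575116 0.38343588]
```

View pics/scene0.png

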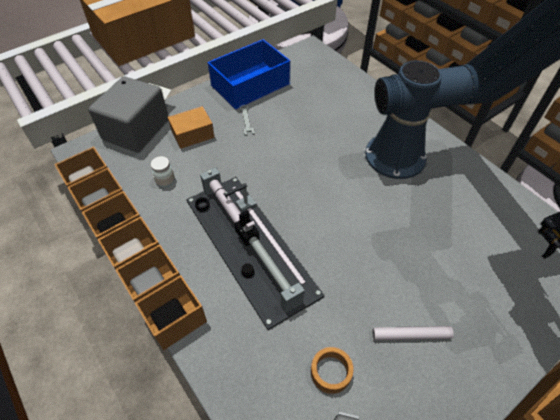

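View pics/top0.png

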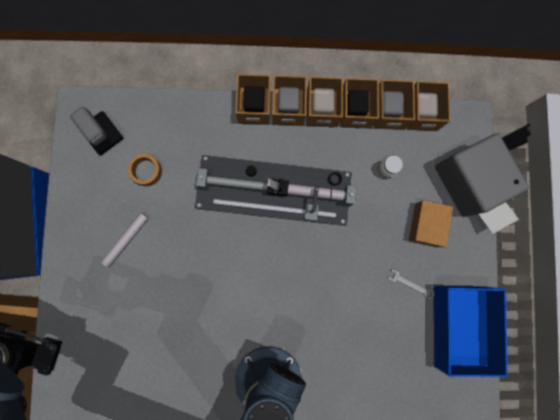

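View pics/wrist0.png

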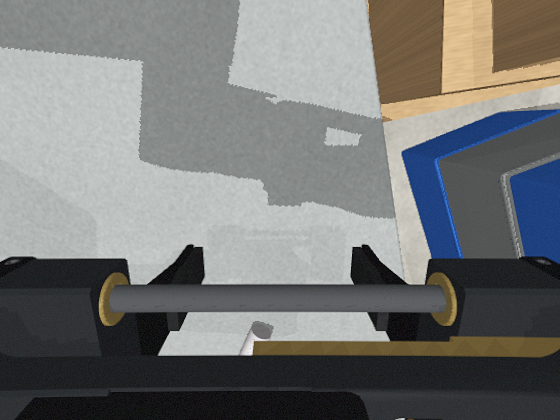

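```bash
python3 - <<'E'
from h import *
import pickle
C=pickle.load(open("c0.pkl","rb"))
t=C["top"]["pixels"][145:235,185:365,::-1];cv2.imwrite("pics/topz.png",cv2.resize(t,None,fx=4.4,fy=4.4,interpolation=cv2.INTER_CUBIC))
t=C["scene"]["pixels"][160:330,180:330,::-1];cv2.imwrite("pics/scz.png",cv2.resize(t,None,fx=3.5,fy=3.5,interpolation=cv2.INTER_CUBIC))
E
```

```text
(no output)
```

View pics/topz.png

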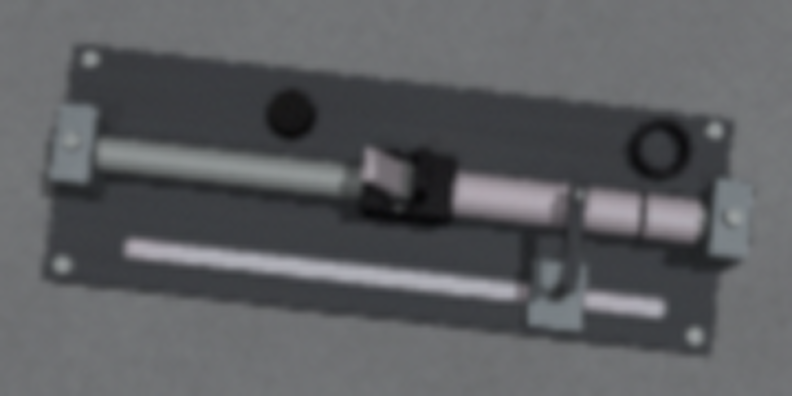

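View pics/scz.png

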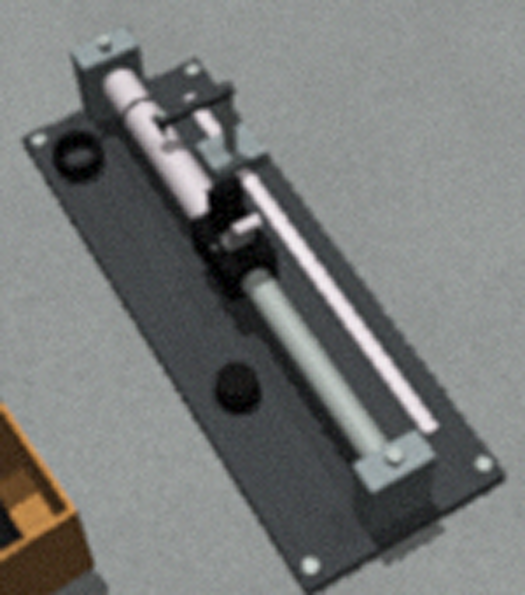

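```bash
python3 - <<'E'
from h import *
import pickle
C=pickle.load(open("c0.pkl","rb"))
T=C["top"];S=C["scene"]
# bench: plate dark mask in top
z=lambda p:(185+(p[0]+.5)/4.4-.5,145+(p[1]+.5)/4.4-.5)
s=lambda p:(180+(p[0]+.5)/3.5-.5,160+(p[1]+.5)/3.5-.5)
A=onz(T,z((72,140)),.092);B=onz(T,z((735,218)),.092)
A2=onz(S,s((395,456)),.092);B2=onz(S,s((105,44)),.092)
print("blocks top",A,B,"scene",A2,B2)
for a,b in((A,B),(A2,B2)):
    d=a-b;print("yaw",np.degrees(np.arctan2(-d[0],d[1])),"len",np.linalg.norm(d),"mid",(a+b)/2)
for n,p in dict(c1=(90,60),c2=(714,130),c3=(695,337),c4=(62,265)).items():print(n,onz(T,z(p),.014))
for n,p in dict(c1=(310,566),c2=(38,140),c3=(194,68),c4=(484,464)).items():print("s",n,onz(S,s(p),.014))
print("ring",onz(T,z((643,214)),.076),onz(S,s((140,104)),.076))
print("needle",onz(T,z((577,192)),.1),onz(S,s((160,123)),.1))
E
```

```text
blocks top [0.62542573 0.22369871 0.092     ] [ 0.58486333 -0.24227493  0.092     ] scene [0.62366301 0.22609327 0.092     ] [ 0.58503606 -0.23554742  0.092     ]
yaw -4.974981989231798 len 0.4677357585924592 mid [ 0.60514453 -0.00928811  0.092     ]
yaw -4.782979453863883 len 0.4632538949851688 mid [ 0.60434953 -0.00472707  0.092     ]
c1 [0.70239581 0.2269878  0.014     ]
c2 [ 0.66428684 -0.2424422   0.014     ]
c3 [ 0.5077252  -0.22953221  0.014     ]
c4 [0.54704152 0.24014219 0.014     ]
s c1 [0.70361334 0.23032997 0.014     ]
s c2 [ 0.66455016 -0.23829656  0.014     ]
s c3 [ 0.50580716 -0.22584168  0.014     ]
s c4 [0.54736663 0.24353176 0.014     ]
ring [ 0.58829577 -0.1799043   0.076     ] [ 0.59086977 -0.17208619  0.076     ]
needle [ 0.5982928  -0.12980875  0.1       ] [ 0.59685129 -0.12668373  0.1       ]
```

```bash
python3 - <<'E'
from h import *
import pickle
C=pickle.load(open("c0.pkl","rb"))
W=C["wrist"];s=read_state();R=np.array(s["tcp_rot"]);p=np.array(s["position"])
o=-W["R"].T@W["t"]
print("cam in tool",R.T@(o-p)); print("axes in tool\n",R.T@W["R"].T); print(W["vertical_fov"],W["cx"],W["cy"],W["d"])
Rct=R.T@W["R"].T; oct=R.T@(o-p)
a=np.radians(4.85);u=np.array([np.sin(a),np.cos(a),0]);v=np.array([u[1],-u[0],0])
ring=np.array([.589,-.176,.076]);lug=ring+.16*u
for sgn in(1,-1):
  Rt=np.c_[-sgn*v,sgn*u,[0,0,-1]]
  print(np.linalg.det(Rt))
  for tc in (np.r_[(lug+.045*u)[:2],.095],np.r_[(ring+.06*u)[:2],.24],np.r_[(ring+.06*u+.05*v)[:2],.24],np.r_[(ring+.06*u-.05*v)[:2],.24]):
    Rw=Rt@Rct; ow=tc+Rt@oct
    W2=dict(rvec=cv2.Rodrigues(Rw.T)[0],t=-Rw.T@ow,K=W["K"],d=W["d"])
    print(sgn,tc,proj(W2,[ring,ring+.05*u,lug]).round().tolist())
E
```

```text
cam in tool [ 7.95665132e-02  1.47898981e-04 -1.61616451e-01]
axes in tool
 [[-1.17819984e-03 -9.57758379e-01 -2.87571730e-01]
 [ 9.99997639e-01 -6.03349813e-04 -2.08759645e-03]
 [ 1.82590664e-03 -2.87573511e-01  9.57756828e-01]]
69.86199838003279 277.22186164536953 212.0844449275617 [0.02116983 0.         0.         0.         0.        ]
0.9999999999999999
1 [0.60633222 0.02826599 0.095     ] [[-44.0, 250.0], [37.0, 250.0], [208.0, 249.0]]
1 [ 0.59407284 -0.11621483  0.24      ] [[224.0, 196.0], [269.0, 196.0], [368.0, 196.0]]
1 [ 0.64389382 -0.1204422   0.24      ] [[221.0, 151.0], [268.0, 151.0], [372.0, 150.0]]
1 [ 0.54425187 -0.11198746  0.24      ] [[226.0, 238.0], [269.0, 238.0], [364.0, 238.0]]
0.9999999999999999
-1 [0.60633222 0.02826599 0.095     ] [[601.0, 250.0], [519.0, 250.0], [347.0, 249.0]]
-1 [ 0.59407284 -0.11621483  0.24      ] [[332.0, 196.0], [287.0, 196.0], [188.0, 196.0]]
-1 [ 0.64389382 -0.1204422   0.24      ] [[329.0, 238.0], [286.0, 238.0], [192.0, 238.0]]
-1 [ 0.54425187 -0.11198746  0.24      ] [[334.0, 151.0], [287.0, 151.0], [184.0, 151.0]]
```

Request:
send_rows(
  moves=[0, 0, 0.5, 2.5, -3.9, 0.1, 1, 0, 0, 0.5, 2.5, -3.9, 0.1, 1, 0, 0, 0.5, 2.5, -3.9, 0.1, 1, 0, 0, 0.5, 2.5, -3.9, 0.1, 1, 0, 0, 0.5, 2.5, -3.9, 0.1, 1, 0, 0, 0.5, 2.5, -3.9, 0.1, 1, 0, 0, 0.5, 2.5, -3.9, 0.1, 1, 0, 0, 0.5, 2.5, -3.9, 0.1, 1, 0, 0, 0.5, 2.5, -3.9, 0.1, 1, 0, 0, 0.5, 2.5, -3.9, 0.1, 1, 0, 0, 0.5, 2.5, -3.9, 0.1, 1, 0, 0, 0.5, 2.5, -3.9, 0.1, 1, 0, 0, 0.5, 2.5, -3.9, 0.1, 1, 0, 0, 0.5, 2.5, -3.9, 0.1, 1, 0, 0, 0.5, 2.5, -3.9, 0.1, 1, 0, 0, 0.5, 2.5, -3.9, 0.1, 1, 0, 0, 0.5, 2.5, -3.9, 0.1, 1, 0, 0, 0.5, 2.5, -3.9, 0.1, 1, 0, 0, 0, 0, 0, 0, 1, 0, 0, 0, 0, 0, 0, 1],
)

```text
time_s: 2.15
position: [0.5994, -0.0961, 0.2398]
tcp_rot: [[-0.996, 0.087, -0.001], [0.087, 0.996, 0.001], [0.002, 0.001, -1.0]]
force: [-0.4, -0.2, 1.0]
opening: 1.002
```

```bash
python3 - <<'E'
from h import *
import pickle
W=cam("wrist","w1.png");pickle.dump(W,open("w1.pkl","wb"))
s=read_state();print(s["time_s"],s["position"],s["tcp_rot"],s["force"],s["opening"])
E
```

```text
2.2 [ 0.59874011 -0.09488781  0.23981585] [[-0.99634744  0.08536615 -0.0020976 ]
 [ 0.08536374  0.99634912  0.00121058]
 [ 0.00219329  0.0010271  -0.99999707]] [-0.29140612  0.51832323 -0.32054162] 1.0012967904877907
```

View pics/w1.png

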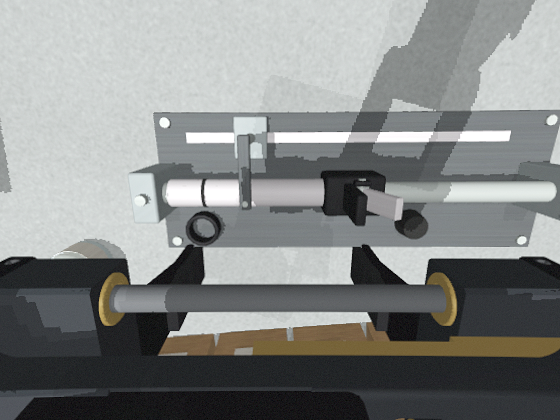

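```bash
python3 - <<'E'
from h import *
import pickle
W=pickle.load(open("w1.pkl","rb"))
t=W["pixels"][110:250,130:280,::-1];cv2.imwrite("pics/w1a.png",cv2.resize(t,None,fx=5,fy=4.2,interpolation=cv2.INTER_CUBIC)) if 0 else cv2.imwrite("pics/w1a.png",cv2.resize(W["pixels"][160:230,150:270,::-1],None,fx=6.5,fy=6.5,interpolation=cv2.INTER_CUBIC))
cv2.imwrite("pics/w1b.png",cv2.resize(W["pixels"][160:240,310:440,::-1],None,fx=6,fy=6,interpolation=cv2.INTER_CUBIC))
E
```

```text
(no output)
```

View pics/w1a.png

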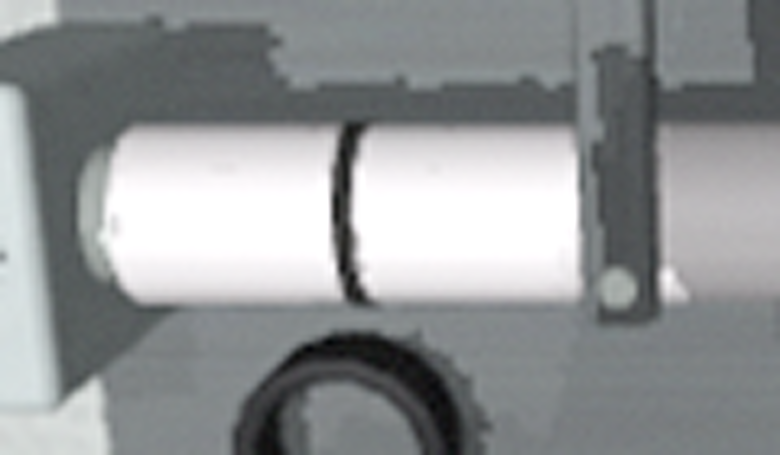

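View pics/w1b.png

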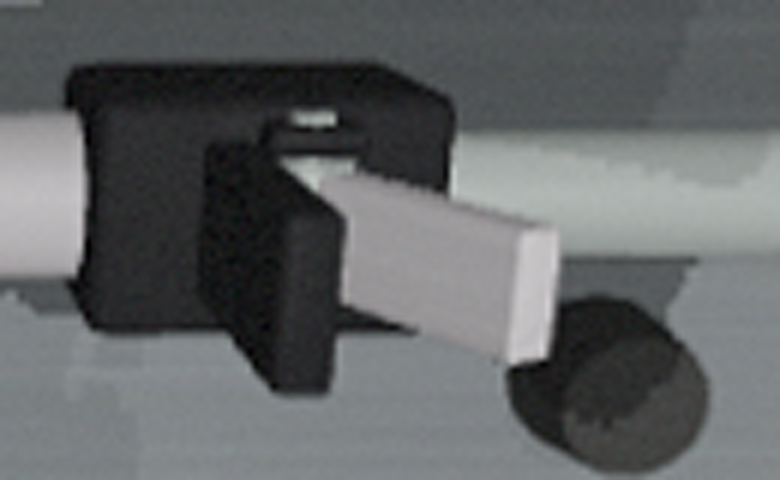

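```bash
python3 - <<'E'
from h import *
import pickle
W=pickle.load(open("w1.pkl","rb"))
a=np.radians(4.85);u=np.array([np.sin(a),np.cos(a),0]);v=np.array([u[1],-u[0],0])
A=lambda p:(150+(p[0]+.5)/6.5-.5,160+(p[1]+.5)/6.5-.5)
B=lambda p:(310+(p[0]+.5)/6-.5,160+(p[1]+.5)/6-.5)
def show(n,P):print(n,P.round(4),"along",(P@u).round(4),"across",(P@v).round(4))
show("cap",onz(W,A((617,288)),.110))
for y in(190,205,220): show("ring",onz(W,A((342,y)),.076))
show("lugtop",onz(W,B((308,302)),.138))
show("paddletop",onz(W,B((535,295)),.13))
C=lambda p:p
for p in((165,122),(551,120),(178,241),(523,241)): show("screw",onz(W,p,.014))
show("blockL",onz(W,(139,201),.092))
E
```

```text
cap [ 0.5957 -0.1289  0.11  ] along -0.0781 across 0.6045
ring [ 0.5833 -0.178   0.076 ] along -0.128 across 0.5962
ring [ 0.5858 -0.1784  0.076 ] along -0.1282 across 0.5988
ring [ 0.5884 -0.1788  0.076 ] along -0.1284 across 0.6014
lugtop [ 0.6035 -0.02    0.138 ] along 0.0311 across 0.603
paddletop [0.6079 0.0172 0.13  ] along 0.0685 across 0.6043
screw [ 0.5084 -0.2268  0.014 ] along -0.183 across 0.5257
screw [0.5488 0.2409 0.014 ] along 0.2865 across 0.5265
screw [ 0.6652 -0.2398  0.014 ] along -0.1827 across 0.683
screw [0.7061 0.2309 0.014 ] along 0.2898 across 0.6841
blockL [ 0.5874 -0.2421  0.092 ] along -0.1916 across 0.6058
```

Request:
send_rows(
  moves=[0, 0, 0, 0.2, 2.3, 0, 0.4, 0, 0, 0, 0.2, 2.3, 0, 0.4, 0, 0, 0, 0.2, 2.3, 0, 0.4, 0, 0, 0, 0.2, 2.3, 0, 0.4, 0, 0, 0, 0, 0, -1, 0.4, 0, 0, 0, 0, 0, -1, 0.4, 0, 0, 0, 0, 0, -1, 0.4, 0, 0, 0, 0, 0, -1, 0.4, 0, 0, 0, 0, 0, -1, 0.4, 0, 0, 0, 0, 0, -1, 0.4, 0, 0, 0, 0, 0, 0, 0.4, 0, 0, 0, 0, 0, 0, 0.4],
)

```text
time_s: 3.4
position: [0.6076, -0.0034, 0.1802]
tcp_rot: [[-0.996, 0.085, -0.001], [0.085, 0.996, 0.0], [0.001, 0.0, -1.0]]
force: [0.5, 0.7, 0.2]
opening: 0.696
```

```bash
cat >> h.py <<'E'
a=np.radians(4.9);u=np.array([np.sin(a),np.cos(a),0]);v=np.array([u[1],-u[0],0])
def show(n,P):print(n,P.round(4),"along",(P@u).round(4),"across",(P@v).round(4))
def st():
    s=read_state();p=np.array(s["position"]);print(round(s["time_s"],2));show("tcp",p);o=s["opening"];print("open",o,"finger faces",p@u-o*.0435,p@u+o*.0435,"F along/across/z",np.array(s["force"])@u,np.array(s["force"])@v,s["force"][2])
    return s
E
python3 - <<'E'
from h import *
W=cam("wrist","w2.png");st()
E
```

```text
3.45
tcp [ 0.6079 -0.0034  0.1807] along 0.0485 across 0.606
open 0.6999319073997001 finger faces 0.018058695473444377 0.07895277141721828 F along/across/z 0.4930288562075599 0.5328468727417139 0.12441730559139852
```

View pics/w2.png

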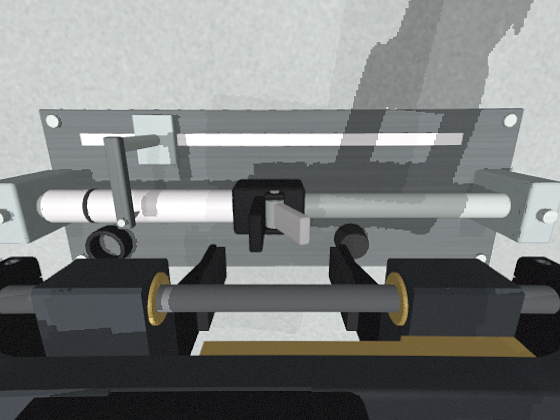

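Request:
send_rows(
  moves=[0, 0, 0, 0, 0, -1.5, 0.4, 0, 0, 0, 0, 0, -1.5, 0.4, 0, 0, 0, 0, 0, -1.5, 0.4, 0, 0, 0, 0, 0, -1.5, 0.4, 0, 0, 0, 0, 0, -1.5, 0.4, 0, 0, 0, 0, 0, -1.0, 0.4, 0, 0, 0, 0, 0, 0, 0.4, 0, 0, 0, 0, 0, 0, 0.4],
)

```text
time_s: 4.25
position: [0.6081, -0.0033, 0.096]
tcp_rot: [[-0.996, 0.085, 0.001], [0.085, 0.996, -0.0], [-0.001, -0.0, -1.0]]
force: [0.0, 0.2, -0.1]
opening: 0.699
```

```bash
python3 - <<'E'
from h import *
W=cam("wrist","w3.png");st()
E
```

```text
4.3
tcp [ 0.6083 -0.0033  0.0963] along 0.0487 across 0.6064
open 0.7008603859620031 finger faces 0.018173463075585154 0.07914831665427942 F along/across/z -0.21745384639063006 -1.432199528941916 0.12987194401474925
```

View pics/w3.png

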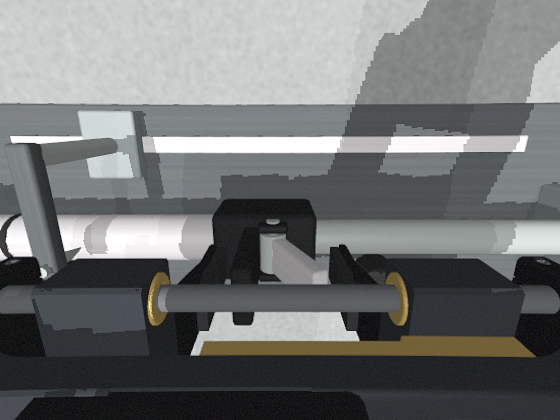

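Request:
send_rows(
  moves=[0, 0, 0, 0.03, 0.4, 0, 0.4, 0, 0, 0, 0.03, 0.4, 0, 0.4, 0, 0, 0, 0.03, 0.4, 0, 0.4, 0, 0, 0, 0.03, 0.4, 0, 0.4, 0, 0, 0, 0.03, 0.4, 0, 0.4, 0, 0, 0, 0.04, 0.4, 0, 0.4, 0, 0, 0, 0.04, 0.4, 0, 0.4, 0, 0, 0, 0.04, 0.4, 0, 0.4, 0, 0, 0, 0.04, 0.4, 0, 0.4, 0, 0, 0, 0.04, 0.4, 0, 0.4, 0, 0, 0, 0.03, 0.4, 0, 0.4, 0, 0, 0, 0.03, 0.4, 0, 0.4, 0, 0, 0, 0.03, 0.4, 0, 0.4, 0, 0, 0, 0.02, 0.2, 0, 0.4, 0, 0, 0, 0.01, 0.1, 0, 0.4, 0, 0, 0, 0, 0, 0, 0.4, 0, 0, 0, 0, 0, 0, 0.4],
)

```text
time_s: 6.0
position: [0.6125, 0.0507, 0.0962]
tcp_rot: [[-0.996, 0.084, 0.0], [0.084, 0.996, -0.002], [-0.001, -0.002, -1.0]]
force: [-1.7, -5.4, 2.5]
opening: 0.701
```

```bash
cat > look.py <<'E'
from h import *
import sys,pickle
n=sys.argv[1]
C={}
for k in("scene","top"):
    C[k]=cam(k)
pickle.dump(C,open(n+".pkl","wb"));st()
a=cv2.resize(C["top"]["pixels"][155:225,215:365,::-1],None,fx=5.3,fy=5.3,interpolation=cv2.INTER_CUBIC)
b=cv2.resize(C["scene"]["pixels"][165:265,185:285,::-1],None,fx=6,fy=6,interpolation=cv2.INTER_CUBIC)
cv2.imwrite(f"pics/{n}t.png",a);cv2.imwrite(f"pics/{n}s.png",b)
E
python3 look.py L1
```

```text
6.1
tcp [0.6125 0.0507 0.0962] along 0.1028 across 0.6059
open 0.7011073061296633 finger faces 0.07233422197639361 0.1333305576096743 F along/across/z -4.78013336608595 -0.8846511860617365 1.957589503001913
```

View pics/L1t.png

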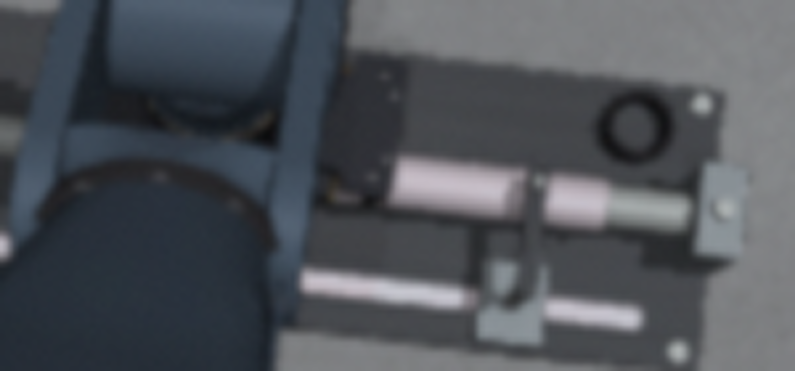

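View pics/L1s.png

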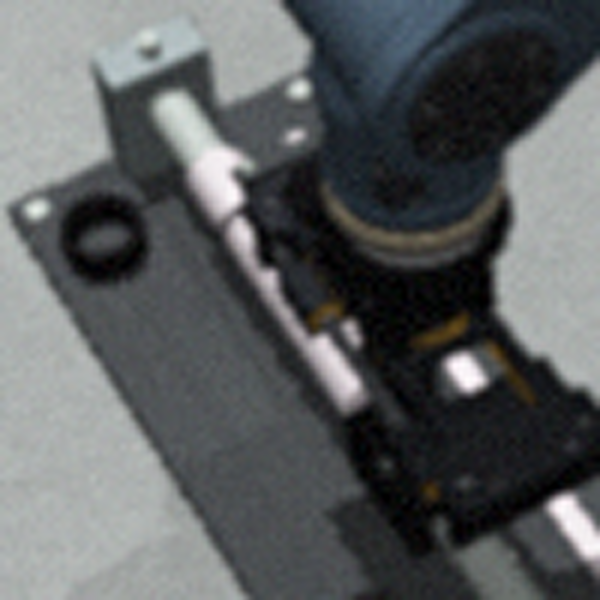

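```bash
python3 - <<'E'
from h import *
import pickle
C0=pickle.load(open("c0.pkl","rb"));C=pickle.load(open("L1.pkl","rb"))
for n,(x0,y0) in dict(scene=(200,180),top=(285,170)).items():
    out=[]
    for c in (C0[n],C[n]):
        im=cv2.resize(c["pixels"][y0:y0+50,x0:x0+45,::-1],None,fx=8.5,fy=8.5,interpolation=cv2.INTER_CUBIC)
        out.append(im)
    cv2.imwrite(f"pics/cmp_{n}.png",np.hstack(out))
    for al,z in((-.0776,.079),(-.0776,.109),(-.1277,.076),(-.0826,.076)):
        P=al*u+.605*v+[0,0,z]; q=proj(C[n],P)[0]; print(n,al,z,q.round(1),((q-[x0,y0]+.5)*8.5).round())
E
```

```text
scene -0.0776 0.079 [225.8 198.6] [224. 163.]
scene -0.0776 0.109 [224.8 192.2] [215. 108.]
scene -0.1277 0.076 [218.2 188.1] [159.  73.]
scene -0.0826 0.076 [225.1 198.1] [218. 158.]
top -0.0776 0.079 [314.7 190.1] [256. 175.]
top -0.0776 0.109 [315.8 188.4] [266. 161.]
top -0.1277 0.076 [330.4 192.1] [391. 192.]
top -0.0826 0.076 [316.1 190.4] [269. 178.]
```

View pics/cmp_scene.png

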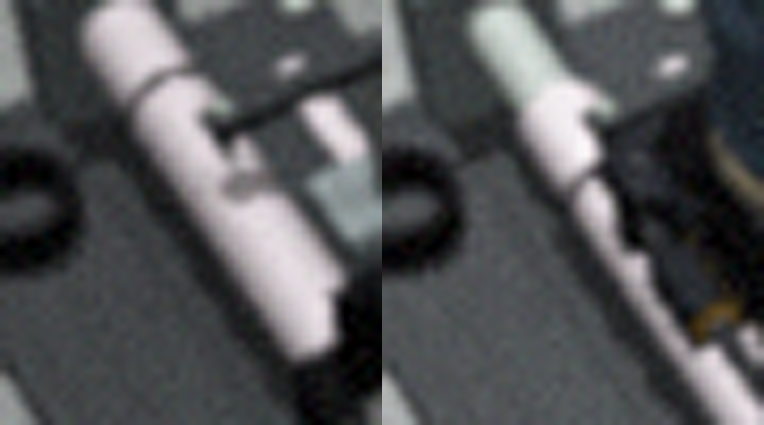

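View pics/cmp_top.png

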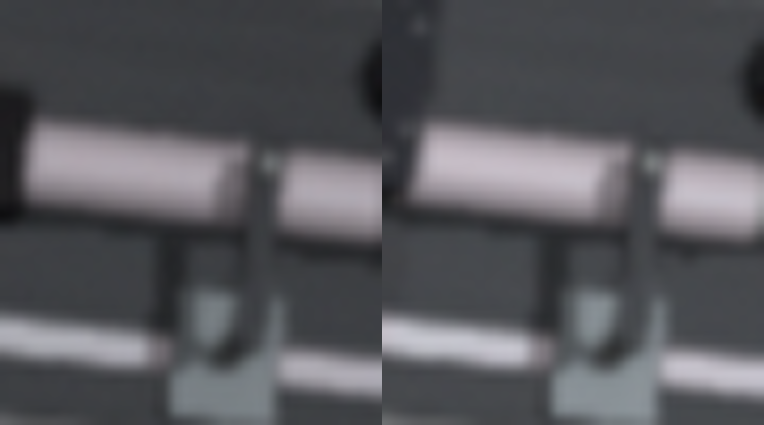

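```bash
cat > prof.py <<'E'
from h import *
import pickle,sys
def prof(c,al,ac,z,dz=None):
    P=[x*u+ac*v+np.array([0,0,z]) for x in al]
    q=proj(c,P).astype(np.float32)
    g=c["pixels"].astype(np.float32).mean(2)
    return cv2.remap(g,q[:,0].reshape(1,-1),q[:,1].reshape(1,-1),cv2.INTER_CUBIC).ravel()
def ringpos(c,lo,hi,ac,z):
    al=np.arange(lo,hi,.0005);g=prof(c,al,ac,z);b=np.median(g)
    w=np.clip(.85*b-g,0,None);i=np.argmin(g);w[np.abs(al-al[i])>.006]=0
    return (al*w).sum()/w.sum(),g.min(),b
if __name__=="__main__":
    C0=pickle.load(open("c0.pkl","rb"))["scene"];C=pickle.load(open(sys.argv[1],"rb"))["scene"]
    e=float(sys.argv[2])
    for deg in(30,40,50,60,70):
        t=np.radians(deg);ac=.605+.016*np.sin(t);z=.06+.016*np.cos(t)
        a0=ringpos(C0,-.142,-.112,ac,z);a1=ringpos(C,e-.012,e+.012,ac,z)
        print(deg,np.round(a0,4),np.round(a1,4),"shift",round(a1[0]-a0[0],4))
E
python3 prof.py L1.pkl -0.083
python3 - <<'E'
from prof import *
C0=pickle.load(open("c0.pkl","rb"))
for off in(-.006,-.003,0,.003):
    print("top ring",off,np.round(ringpos(C0["top"],-.145,-.112,.605+off,.06+(.016**2-off**2)**.5),4))
W=pickle.load(open("w1.pkl","rb"))
for off in(-.006,-.003,0,.003):
    print("w1 ring",off,np.round(ringpos(W,-.145,-.112,.605+off,.06+(.016**2-off**2)**.5),4))
E
```

```text
30 [-1.247000e-01  1.184609e+02  1.950478e+02] [-7.930000e-02  1.290384e+02  2.086310e+02] shift 0.0454
40 [-1.246000e-01  1.097691e+02  1.736419e+02] [-7.940000e-02  1.162683e+02  1.946917e+02] shift 0.0452
50 [-1.246000e-01  9.560350e+01  1.477964e+02] [-7.960000e-02  1.013497e+02  1.658130e+02] shift 0.045
60 [ -0.1245  72.4528 117.3694] [-7.970000e-02  7.934720e+01  1.307801e+02] shift 0.0447
70 [-0.1248 56.6217 89.9138] [-8.04000e-02  6.71079e+01  9.81851e+01] shift 0.0444
top ring -0.006 [-1.292000e-01  9.895050e+01  1.694443e+02]
top ring -0.003 [-1.288000e-01  9.787790e+01  1.729567e+02]
top ring 0 [-1.286000e-01  9.614980e+01  1.679296e+02]
top ring 0.003 [-1.287000e-01  9.759040e+01  1.584508e+02]
w1 ring -0.006 [-1.282000e-01  2.552020e+01  2.550017e+02]
w1 ring -0.003 [-1.28200e-01  5.15631e+01  2.55000e+02]
w1 ring 0 [-1.27800e-01  4.36217e+01  2.55000e+02]
w1 ring 0.003 [-1.280000e-01  3.109590e+01  2.534006e+02]
```

Request:
send_rows(
  moves=[0, 0, 0, 0.01, 0.2, 0, 0.4, 0, 0, 0, 0.02, 0.2, 0, 0.4, 0, 0, 0, 0.01, 0.1, 0, 0.4, 0, 0, 0, 0, 0, 0, 0.4, 0, 0, 0, 0, 0, 0, 0.4, 0, 0, 0, 0, 0, 0, 0.4, 0, 0, 0, 0, 0, 0, 0.4, 0, 0, 0, 0, 0, 0, 0.4],
)

```text
time_s: 6.9
position: [0.6129, 0.0557, 0.0962]
tcp_rot: [[-0.996, 0.084, 0.0], [0.084, 0.996, -0.002], [-0.001, -0.002, -1.0]]
force: [-2.5, -4.6, 2.3]
opening: 0.702
```

```bash
python3 look.py L2; python3 prof.py L2.pkl -0.076; python3 - <<'E'
from h import *
import pickle
C0=pickle.load(open("c0.pkl","rb"));C=pickle.load(open("L2.pkl","rb"))
W=cam("wrist","w4.png")
o=[]
for c in (C0["scene"],C["scene"]):o.append(cv2.resize(c["pixels"][180:220,205:240,::-1],None,fx=11,fy=11,interpolation=cv2.INTER_CUBIC))
cv2.imwrite("pics/cmp2.png",np.hstack(o))
E
```

```text
7.0
tcp [0.6129 0.0557 0.0962] along 0.1078 across 0.6059
open 0.7009520796926824 finger faces 0.07735390029342967 0.13833673122669304 F along/across/z -5.488103516665668 -0.6655037164273804 2.9892020775664427
30 [-1.247000e-01  1.184609e+02  1.950478e+02] [-7.450000e-02  1.300942e+02  2.096763e+02] shift 0.0502
40 [-1.246000e-01  1.097691e+02  1.736419e+02] [-7.440000e-02  1.226109e+02  1.974711e+02] shift 0.0503
50 [-1.246000e-01  9.560350e+01  1.477964e+02] [-7.430000e-02  9.470900e+01  1.667617e+02] shift 0.0503
60 [ -0.1245  72.4528 117.3694] [-7.440000e-02  7.392380e+01  1.298847e+02] shift 0.05
70 [-0.1248 56.6217 89.9138] [-7.54000e-02  5.75482e+01  9.52501e+01] shift 0.0494
```

View pics/cmp2.png

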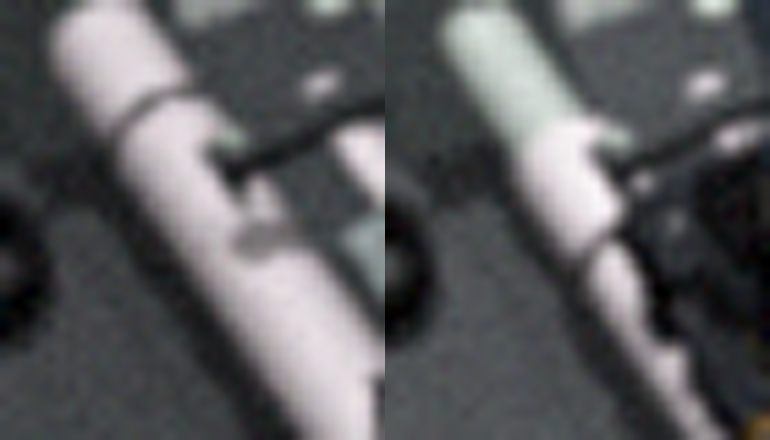

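View pics/w4.png

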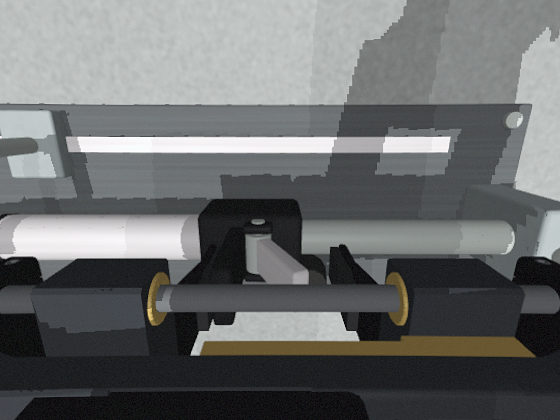

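```bash
python3 - <<'E'
from h import *
import pickle
C=pickle.load(open("c0.pkl","rb"));C2=pickle.load(open("L2.pkl","rb"));W=pickle.load(open("w1.pkl","rb"))
def cen(c,uv,r,thr=.5):
    x,y=uv;g=c["pixels"].astype(float).mean(2)[y-r:y+r+1,x-r:x+r+1];print(g.round().astype(int))
    w=np.clip(g-(g.min()+thr*(g.max()-g.min())),0,None);yy,xx=np.mgrid[-r:r+1,-r:r+1]
    return x+(w*xx).sum()/w.sum(),y+(w*yy).sum()/w.sum()
p=cen(W,(245,204),2);print(p);show("w",onz(W,p,.110));show("w108",onz(W,p,.108))
for c in(C["top"],C2["top"]):
    p=cen(c,(316,189),2);print(p);show("t",onz(c,p,.110))
E
```

```text
[[158 171 167 147 112]
 [171 169 168 165 142]
 [169 166 168 171 161]
 [171 166 171 168 147]
 [154 158 159 150 107]]
(np.float64(244.59901295496607), np.float64(203.93214065391734))
w [ 0.5957 -0.1288  0.11  ] along -0.0774 across 0.6046
w108 [ 0.5963 -0.1291  0.108 ] along -0.0777 across 0.6051
[[ 84  68  72  69  71]
 [ 86  76  96  93  93]
 [ 75  77 104 103 111]
 [ 69  66  80  91 120]
 [ 67  58  64  83 125]]
(np.float64(317.58187134502924), np.float64(189.76023391812865))
t [ 0.592  -0.1343  0.11  ] along -0.0832 across 0.6013
[[ 93  74  80  79  80]
 [ 95  87 110 107 106]
 [ 85  89 118 118 125]
 [ 80  76  92 102 135]
 [ 78  68  74  94 142]]
(np.float64(317.5741758241758), np.float64(189.78846153846155))
t [ 0.5919 -0.1343  0.11  ] along -0.0832 across 0.6012
```

Request:
send_rows(
  moves=[0, 0, 0, -0.004, -0.05, 0, 0.377, 0, 0, 0, -0.004, -0.05, 0, 0.354, 0, 0, 0, -0.004, -0.05, 0, 0.331, 0, 0, 0, -0.004, -0.05, 0, 0.308, 0, 0, 0, -0.004, -0.05, 0, 0.285, 0, 0, 0, -0.004, -0.05, 0, 0.262, 0, 0, 0, -0.004, -0.05, 0, 0.239, 0, 0, 0, -0.004, -0.05, 0, 0.216],
)

```text
time_s: 7.85
position: [0.6126, 0.0521, 0.0962]
tcp_rot: [[-0.996, 0.084, 0.001], [0.084, 0.996, -0.001], [-0.001, -0.001, -1.0]]
force: [-1.1, -4.2, 3.8]
opening: 0.617
```

```bash
python3 - <<'E'
from h import *
st()
E
```

```text
7.85
tcp [0.6126 0.0521 0.0962] along 0.1042 across 0.6059
open 0.6168226111064355 finger faces 0.07737389025516457 0.13103745742142447 F along/across/z -4.271429821588376 -0.7031658301000356 3.788191427536756
```

Request:
send_rows(
  moves=[0, 0, 0, -0.004, -0.05, 0, 0.193, 0, 0, 0, -0.004, -0.05, 0, 0.17, 0, 0, 0, -0.004, -0.05, 0, 0.147, 0, 0, 0, -0.004, -0.05, 0, 0.124, 0, 0, 0, -0.004, -0.05, 0, 0.101, 0, 0, 0, -0.004, -0.05, 0, 0.078, 0, 0, 0, -0.004, -0.05, 0, 0.055, 0, 0, 0, -0.004, -0.05, 0, 0.032],
)

```text
time_s: 8.65
position: [0.6123, 0.0481, 0.0962]
tcp_rot: [[-0.996, 0.084, 0.001], [0.084, 0.996, -0.001], [-0.001, -0.001, -1.0]]
force: [-1.7, -4.5, 3.9]
opening: 0.525
```

```bash
python3 - <<'E'
from h import *
st()
E
```

```text
8.65
tcp [0.6123 0.0481 0.0962] along 0.1002 across 0.6059
open 0.5248419567431075 finger faces 0.07741311294391012 0.12307436318056048 F along/across/z -4.614235443689666 -1.3504224215144827 3.880331691441967
```

Request:
send_rows(
  moves=[0, 0, 0, -0.004, -0.05, 0, 0.009, 0, 0, 0, -0.004, -0.05, 0, -0.014, 0, 0, 0, -0.004, -0.05, 0, -0.037, 0, 0, 0, -0.004, -0.05, 0, -0.06, 0, 0, 0, -0.004, -0.05, 0, -0.083, 0, 0, 0, -0.004, -0.05, 0, -0.106],
)

```text
time_s: 9.25
position: [0.6121, 0.0453, 0.0962]
tcp_rot: [[-0.996, 0.084, 0.001], [0.084, 0.996, -0.001], [-0.001, -0.001, -1.0]]
force: [-2.4, -4.8, 4.5]
opening: 0.461
```

```bash
python3 - <<'E'
from h import *
st()
E
```

```text
9.25
tcp [0.6121 0.0453 0.0962] along 0.0974 across 0.606
open 0.46089782006916336 finger faces 0.07734507400806073 0.11744318435407794 F along/across/z -5.029197668135625 -1.9662348623477708 4.491334524939893
```

Request:
send_rows(
  moves=[0, 0, 0, -0.004, -0.05, 0, -0.129, 0, 0, 0, -0.004, -0.05, 0, -0.152, 0, 0, 0, -0.004, -0.05, 0, -0.175, 0, 0, 0, -0.004, -0.05, 0, -0.198, 0, 0, 0, -0.004, -0.05, 0, -0.221, 0, 0, 0, -0.004, -0.05, 0, -0.244, 0, 0, 0, -0.004, -0.05, 0, -0.267, 0, 0, 0, -0.004, -0.05, 0, -0.29, 0, 0, 0, -0.004, -0.05, 0, -0.313, 0, 0, 0, -0.004, -0.05, 0, -0.336],
)

```text
time_s: 10.25
position: [0.6116, 0.0403, 0.0962]
tcp_rot: [[-0.996, 0.084, 0.001], [0.084, 0.996, -0.001], [-0.001, -0.001, -1.0]]
force: [-1.2, -4.4, 4.5]
opening: 0.34
```

```bash
python3 - <<'E'
from h import *
st();cam("wrist","w5.png")
E
```

```text
10.25
tcp [0.6116 0.0403 0.0962] along 0.0924 across 0.606
open 0.3398549953604296 finger faces 0.0776276125515495 0.10719499714790688 F along/across/z -4.473784509219543 -0.8126764925418519 4.46007413810703
```

View pics/w5.png

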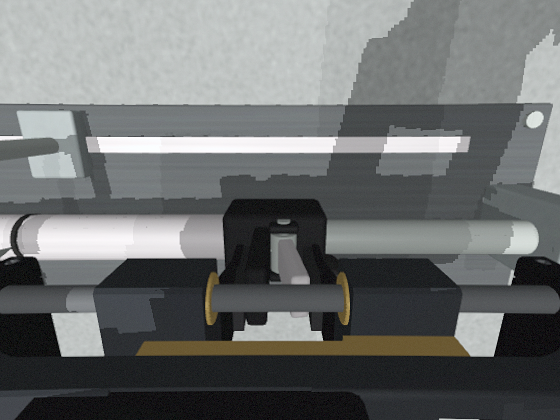

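Request:
send_rows(
  moves=[0, 0, 0, -0.004, -0.05, 0, -0.358, 0, 0, 0, -0.004, -0.05, 0, -0.38, 0, 0, 0, -0.004, -0.05, 0, -0.402, 0, 0, 0, -0.004, -0.05, 0, -0.424, 0, 0, 0, -0.004, -0.05, 0, -0.446, 0, 0, 0, -0.004, -0.05, 0, -0.468, 0, 0, 0, -0.002, -0.03, 0, -0.5, 0, 0, 0, 0, 0, 0, -0.55, 0, 0, 0, 0, 0, 0, -0.6, 0, 0, 0, 0, 0, 0, -0.7],
)

```text
time_s: 11.3
position: [0.6114, 0.037, 0.0962]
tcp_rot: [[-0.996, 0.085, 0.001], [0.085, 0.996, -0.001], [-0.001, -0.001, -1.0]]
force: [-1.4, -6.5, 5.2]
opening: 0.258
```

```bash
python3 - <<'E'
from h import *
st()
E
python3 look.py L3; python3 prof.py L3.pkl -0.076
```

```text
11.3
tcp [0.6114 0.037  0.0962] along 0.089 across 0.606
open 0.2581599986682382 finger faces 0.07781123625315393 0.10027115613729067 F along/across/z -6.552719815551154 -0.8024579217351596 5.19984642911347
11.4
tcp [0.6113 0.037  0.0962] along 0.089 across 0.6059
open 0.25580220422236233 finger faces 0.07791836058927454 0.10017315235662005 F along/across/z -5.54745223848554 -1.1683549506868245 4.84067878786291
30 [-1.247000e-01  1.184609e+02  1.950478e+02] [-6.700000e-02  2.684450e+01  1.261361e+02] shift 0.0577
40 [-1.246000e-01  1.097691e+02  1.736419e+02] [-6.510000e-02  8.340620e+01  1.215499e+02] shift 0.0595
50 [-1.246000e-01  9.560350e+01  1.477964e+02] [-7.360000e-02  9.596550e+01  1.401555e+02] shift 0.051
60 [ -0.1245  72.4528 117.3694] [-7.390000e-02  8.473830e+01  1.261597e+02] shift 0.0506
70 [-0.1248 56.6217 89.9138] [-7.470000e-02  7.130860e+01  1.008445e+02] shift 0.0501
```

View pics/L3s.png

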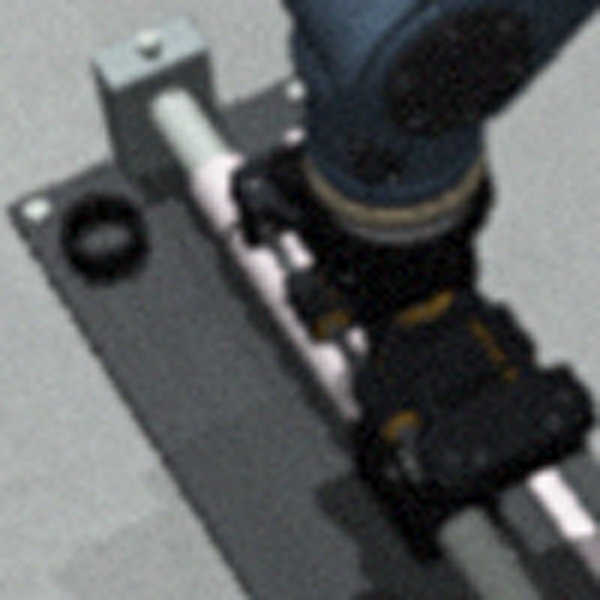

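Request:
send_rows(
  moves=[0, 0, 0, -0.002, -0.025, 0, -0.8, 0, 0, 0, -0.002, -0.025, 0, -0.9, 0, 0, 0, 0, 0, 0, -1, 0, 0, 0, 0, 0, 0, -1, 0, 0, 0, 0, 0, 0, -1, 0, 0, 0, 0, 0, 0, -1, 0, 0, 0, 0, 0, 0, -1, 0, 0, 0, 0, 0, 0, -1],
)

```text
time_s: 12.2
position: [0.6113, 0.0368, 0.0962]
tcp_rot: [[-0.996, 0.085, 0.001], [0.085, 0.996, -0.0], [-0.001, -0.0, -1.0]]
force: [-2.4, -4.7, 5.0]
opening: 0.258
```

```bash
python3 look.py L4; python3 prof.py L4.pkl -0.076; python3 - <<'E'
from h import *
cam("wrist","w6.png")
from prof import prof
import pickle
C0=pickle.load(open("c0.pkl","rb"))["top"]
# sleeve -y end edge in top: compare L2 vs L4
for n in("L1","L2","L4"):
    c=pickle.load(open(n+".pkl","rb"))["top"]
    for off in(-.004,0,.004):
        al=np.arange(-.125,-.095,.00025);g=cv2.GaussianBlur(prof(c,al,.605+off,.075).reshape(1,-1),(0,0),4).ravel();d=np.gradient(g);i=np.argmax(np.abs(d));w=np.abs(d)*(np.abs(al-al[i])<.004)
        print(n,off,(al*w).sum()/w.sum())
E
```

```text
12.3
tcp [0.6114 0.0368 0.0962] along 0.0889 across 0.606
open 0.25647893231493446 finger faces 0.07769779523813362 0.10001146234953291 F along/across/z -5.748340785430823 -0.6275196418310182 5.451634759511682
30 [-1.247000e-01  1.184609e+02  1.950478e+02] [-6.710000e-02  2.842520e+01  1.260108e+02] shift 0.0576
40 [-1.246000e-01  1.097691e+02  1.736419e+02] [-6.520000e-02  9.210420e+01  1.275785e+02] shift 0.0594
50 [-1.246000e-01  9.560350e+01  1.477964e+02] [-7.380000e-02  9.646320e+01  1.405622e+02] shift 0.0507
60 [ -0.1245  72.4528 117.3694] [-7.45000e-02  8.45288e+01  1.25770e+02] shift 0.0499
70 [-0.1248 56.6217 89.9138] [-7.54000e-02  6.54504e+01  9.83877e+01] shift 0.0494
L1 -0.004 -0.12193210015603355
L1 0 -0.12218241335794852
L1 0.004 -0.1221635050349121
L2 -0.004 -0.11916513528052515
L2 0 -0.11892442888954481
L2 0.004 -0.11842018781516792
L4 -0.004 -0.1189877585062046
L4 0 -0.11909661938534277
L4 0.004 -0.11877479269156209
```

View pics/w6.png

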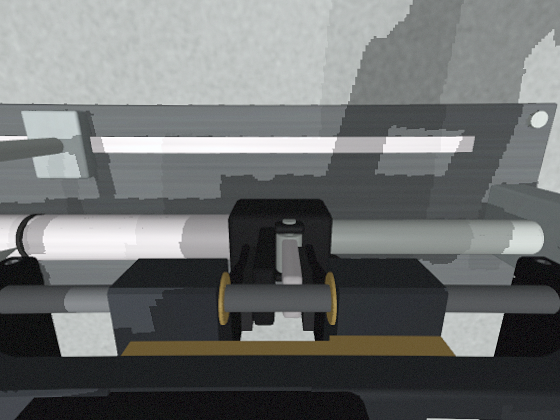

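View pics/L4t.png

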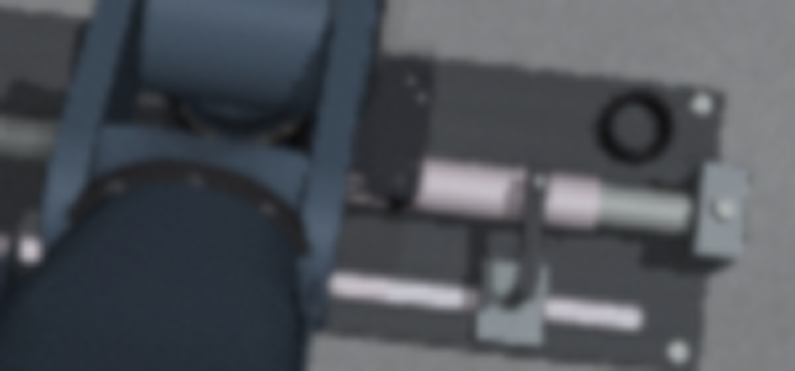

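```bash
python3 - <<'E'
from prof import *
W=cam("wrist");st()
for off in(-.010,-.006,-.003,0,.003):
    ac=.605+off;z=.06+(.016**2-off**2)**.5
    print(off,np.round(ringpos(W,-.09,-.065,ac,z),4))
print(proj(W,[-.0776*u+.605*v+np.array([0,0,z]) for z in(.079,.105)]))
cv2.imwrite("pics/w7.png",cv2.resize(W["pixels"][190:270,0:100,::-1],None,fx=7,fy=7,interpolation=cv2.INTER_CUBIC))
E
```

```text
12.4
tcp [0.6113 0.0368 0.0962] along 0.0889 across 0.606
open 0.2584841222954428 finger faces 0.07763304045515555 0.10012115909485907 F along/across/z -4.328393633452712 -1.8587083522117884 5.8855677158058235
-0.01 [-7.800000e-02  2.584080e+01  1.798439e+02]
-0.006 [-9.00000e-02 -1.40583e+01  1.87417e+02]
-0.003 [-9.000000e-02 -1.393360e+01  1.823314e+02]
0 [-7.760000e-02  2.455530e+01  1.803683e+02]
0.003 [-7.710000e-02  2.527130e+01  1.694215e+02]
[[ 15.62428228 249.48407267]
 [-24.49031657 268.78194174]]
```

View pics/w7.png

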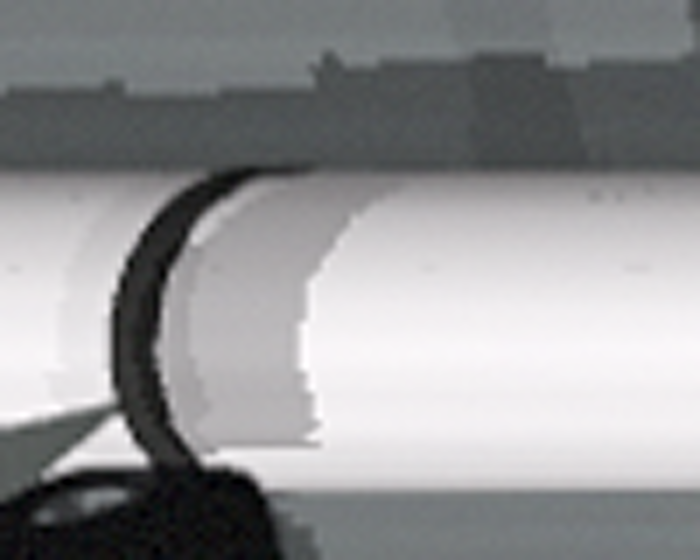

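```bash
python3 - <<'E'
from prof import *
W=cam("wrist")
for p in((16.2,247.7),(17,247.7),(17.5,247.7)):
    show("tip",onz(W,p,.079))
for p in((136,380),(131,350),(145,407),(155,430)):
    q=((p[0]+.5)/7-.5,190+(p[1]+.5)/7-.5);show("ring",onz(W,q,.076))
E
```

```text
tip [ 0.595  -0.1282  0.079 ] along -0.0769 across 0.6038
tip [ 0.595  -0.1277  0.079 ] along -0.0765 across 0.6038
tip [ 0.5951 -0.1274  0.079 ] along -0.0761 across 0.6038
ring [ 0.5936 -0.1285  0.076 ] along -0.0773 across 0.6024
ring [ 0.5907 -0.128   0.076 ] along -0.0771 across 0.5994
ring [ 0.5963 -0.1286  0.076 ] along -0.0772 across 0.6051
ring [ 0.5986 -0.1284  0.076 ] along -0.0768 across 0.6074
```

Request:
send_rows(
  moves=[0, 0, 0, 0.002, 0.02, 0, -1, 0, 0, 0, 0.002, 0.02, 0, -1, 0, 0, 0, 0, 0, 0, -1, 0, 0, 0, 0, 0, 0, -1, 0, 0, 0, 0, 0, 0, -1, 0, 0, 0, 0, 0, 0, -1, 0, 0, 0, 0, 0, 0, -1, 0, 0, 0, 0, 0, 0, -1, 0, 0, 0, 0, 0, 0, -1, 0, 0, 0, 0, 0, 0, -1],
)

```text
time_s: 13.45
position: [0.6114, 0.0369, 0.0962]
tcp_rot: [[-0.996, 0.085, 0.001], [0.085, 0.996, -0.001], [-0.001, -0.001, -1.0]]
force: [-1.6, -5.8, 5.1]
opening: 0.259
```

```bash
python3 - <<'E'
from prof import *
W=cam("wrist");st()
print(ringpos(W,-.085,-.065,.605,.076))
cv2.imwrite("pics/w8.png",cv2.resize(W["pixels"][190:330,0:350,::-1],None,fx=2.25,fy=2.25,interpolation=cv2.INTER_CUBIC))
cv2.imwrite("pics/w9.png",cv2.resize(W["pixels"][190:270,0:100,::-1],None,fx=7,fy=7,interpolation=cv2.INTER_CUBIC))
E
```

```text
13.5
tcp [0.6114 0.0369 0.0962] along 0.089 across 0.606
open 0.2578684502825436 finger faces 0.07780112582967037 0.10023568100425166 F along/across/z -5.575386683074618 -0.9950556469807497 5.4904283930456055
(np.float64(-0.0773648282166526), np.float32(12.993945), np.float32(178.57005))
```

View pics/w8.png

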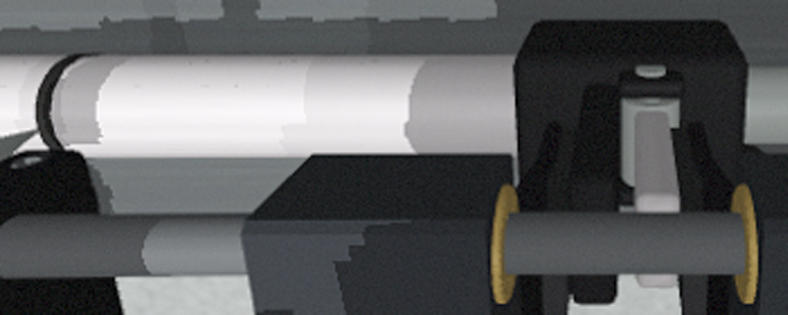

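View pics/w9.png

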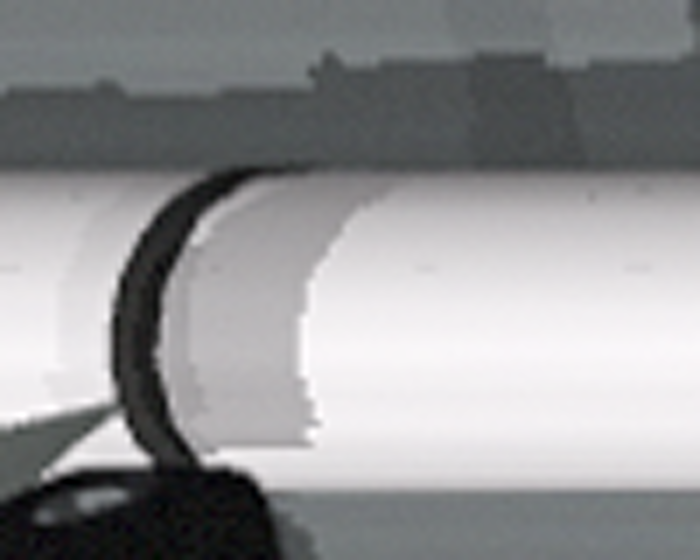

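```bash
python3 -c "
from rig import *
print(hand_in())"
```

```text
the job is handed in; nothing more can be done
None
```

The job was handed in at about 13.5 s, with the gripper still pinching the lever shut against the lug and the scored ring under the needle.

**What I did:**
- I pushed the lug's -y face with one finger, sliding the leg about 50 mm, and paused with the ring under the needle and the lever still open.
- I then closed the gripper in small steps, backing the tool off as it closed. The finger's computed position stayed within about 0.6 mm the whole time.
- I finished at full grip on the lug and lever.

**Last checks:**
- **Ring:** in the wrist view the ring's middle is about 0.5–0.8 mm to the -y side of the needle tip, inside the 4 mm ring. The top view shows the sleeve end within about 0.4 mm of where it was at the pause.
- **Lever:** the gripper stalled at 22.4 mm, against 23 mm expected when shut. The lug-to-paddle gap measures about 4 mm in the picture.
- **Force:** the push along the leg read about 5–6 N at the end, which matches the spring.

**Checks that disagreed or failed:**
- **Scene camera:** it reads positions along the leg about 3 mm off from the wrist camera, so I used only its shift readings. Once the gripper was shut, it hid part of the ring. Two of its five readings were unusable (about 58 mm), and the other three gave 49–51 mm.
- **Final nudge:** I commanded a 0.4 mm correction and it moved the leg only about 0.2 mm.
- **Bystanders:** I didn't measure them again at the end. The gripper's path stayed clear of them.

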